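# Hold the mirror flap at the inspection mark with the push stick

## Robot

A 7-joint arm with a two-finger parallel gripper is mounted at the origin on the work surface. World frame = base frame: x ahead of the robot, y to its left, z up, the work surface at z = 0. Lengths are in m, angles in rad, forces in N, time in s.
With the tool pointing down it reaches from about 0.425 to 0.875 m from the base axis. Payload 4.7 kg.
Tool frame: the origin (TCP) lies on the centre line of the jaws, within the pads' length; the fingertips stand 22 mm ahead of it and the grasp point (between the pads) lies 3 mm ahead of it (ctrl.tcp_to_tips is the z of the fingertips in the tool frame, in m); z points along the fingers, y is the direction in which the jaws open and shut (so a half turn about z gives the same grasp; the last joint's range is limited). The gripper opens to 87 mm and grips with 3 to 60 N. Pads are 19 mm wide; open, the fingers measure 117 mm over their backs; the gripper's body (75 mm by 190 mm) begins 51 mm behind the grasp point.
Start: joints at [-1.14, 0.321, -0.07, 1.45, 0.023, 1.371, -0.057], TCP at [0.263, 0.594, 0.245] pointing down, gripper open.
Joint ranges: [-2.86, 2.86], [-0.3, 2.09], [-1.38, 1.24], [0.06, 2.45], [-1.56, 4.7], [0.09, 2.05], [-2.69, 2.69]. Speed limits (rad/s): [2.57, 2.57, 3.14, 3.14, 3.14, 3.14, 3.14].

## Interface

Orientations are given as a rotation vector (axis times angle).
In Python, from bench import ctrl, cams gives the robot as it stands.
- The arm moves only by the tool move_arm, never from a script. Its argument "deltas" is a list of rows, each an object with "linear": the shift along the tool's x, y, z as a fraction of full scale, a list of three; "turn": the turn, a rotation vector about the tool's x, y, z as a fraction of full scale, a list of three; "claw": the closure, from 0 (fully open) to 1 (shut). In form: [{"linear": [tx, ty, tz], "turn": [wx, wy, wz], "claw": claw}, ...]. A call has 1 to 20 rows; each row shifts and turns the commanded pose from where the row before left it, along the tool's axes as they then stand; what a row does not reach is not made up. Full scale, the value 1, is 0.03 m for a shift and 4 degrees for a turn. A row lasts 1/12 s, in which the tool goes at most 41.7 mm and 7.16 degrees, less where a joint would pass 70% of its speed; a pose out of reach is approached as far as the arm can. A call with a number of a shift or a turn outside -1 to 1 is refused whole. A call with a gripper value outside its range is refused whole. The fingers move at their own pace and stop on an object; "grip_force" is the grip in N (left out, the last holds). Time passes only in rows, so rows that do not move let the fingers close. It gives the time, the measured TCP pose, the force and the opening at its end, in the units of the state.
- ctrl.get_state(): the state, without advancing time (a new reading comes with each control period).
- cams.get_image(name): name is "scene" or "top" or "wrist"; returns a dict with "image" (480x640x3 uint8, red, green, blue), "K" (3x3 intrinsics, pixels), "k1" (the pictures are not rectified: a ray, as slopes to the right and down, at radius r is drawn at 1 + k1 r^2 times it, then the intrinsics apply), "world_from_camera" (4x4, takes a point from camera to world coordinates); the wrist camera has in their place "tool_from_camera" (4x4, takes a point from camera to tool coordinates, whose origin is the TCP and whose axes are the flange's). Camera axes: x right, y down, z forward; pixel columns grow to the right and rows downward; lengths in m; the calibration is good to about 2 mm. A picture is of the moment at which its call begins: read the wrist's pose just before it. There is no depth.
- ctrl.close_job(): hands the job in, once; it reports no verdict.
The state is a dict: "time": time; "joint_positions": joint angles; "qd": joint speeds; "joint_torque": joint torques, N m; "position": TCP position; "tool_rot": TCP orientation; "ft_force": force on the tool from outside, world axes, zero at the start; "torque": the same for the moment, N m; "grip_width": opening from 0.0 (shut) to 1.0 (fully open).
Only numpy, scipy, OpenCV 4.12 (cv2) and the standard library are available. Lean on these libraries where they do the work, as an engineer would, in place of code of your own. Each camera call takes 0.05 s, during which the arm holds its last target. There are 200 camera calls.

## Task

Keep the gripper itself off the crimping tool's flap: pull the orange-handled push stick up out of the holder and use the stick to swing the yellow mirror flap up until it lines up with the red index arm. Finish there, still gripping the stick clear of the bench and holding the flap at the mark with it (the flap drops back if you let go). Leave the other two tools, the blue bin and the reel in place and do not shift the red index.

Things in the scene. Friction and masses are not known exactly. Their poses are not given: they have to be found in the camera images.
- stick_grip (a point): centre of the push stick's orange handle, the place to grip it. The stick is one straight round rod, 210 mm long, about 90 g, standing upright tip down in one of the holder's three bores: handle 22 mm in diameter and 80 mm long at the top, aluminium shaft 12 mm in diameter and 130 mm long below it with a black rubber end. Handle top is 40 mm above this point, the shaft begins 40 mm below it, the tip is 170 mm below it. z points up the stick
- stick_tip (a point): lower end of the push stick on its axis
- stick: the push stick as a whole; origin at its lower end, z up along it
- holder: fixed grey block, 70 (x) x 200 (y) x 70 mm high, origin under its centre, with three upright 15 mm bores 60 mm deep in a row along its y (at y = -65, 0, +65 mm); a tool stands in each, which tool in which bore varies
- driver_center (a point): bystander: screwdriver standing in the holder, blue handle 23 mm in diameter, 160 mm long in all, this point half-way up it
- brush_center (a point): bystander: wooden brush standing in the holder with its black bristle block (14 x 18 x 30 mm) up, 145 mm long in all, this point half-way up it
- stand: fixed service stand: white base plate 240 (x) x 230 (y) x 12 mm, reaching from x = -65 to +175 mm of the origin, origin on its underside below the flap's hinge; its x points away from the flap's open side to the crimping tool (copper and black, 172 mm high, from x = 50 mm back), y along the hinge. The flap leans out to -x
- flap_hinge (a point): middle of the flap's hinge axis, 25 mm above the bench; the axis runs along the stand's y; axes as stand
- flap (a joint): how far the yellow mirror flap has swung up from its stop, rad. At 0 it rests on the stop, sloping 0.6 rad above the horizontal, out to the stand's -x; slope above the horizontal = 0.6 + this value; 0.97 would be upright, it can go to 0.9. It swings freely, about 0.4 kg with its roller, and falls back to the stop when not held
- flap_edge (a point): axis of the free-turning white roller (14 mm in diameter, 136 mm long along the stand's y) on the flap's free edge, at its middle, 120 mm from the hinge axis. The yellow flap is 150 mm wide (along y) and 5 mm thick; this frame's -x axis runs from the hinge out to the free edge. The roller is the place to push with the stick: it rolls up the upright shaft as the flap rises. A black pin sticks out from the flap's +y end on this line
- mark (a joint): angle of the red index arm, rad, counted exactly as flap: the flap is at the mark when both are equal. It stays put by friction
- mark_tip (a point): outer end of the red index arm, which turns about the flap's hinge axis 101 mm to the +y side of the flap's middle; 150 mm from that axis, its -x axis runs out along the arm
- bin: bystander: open blue parts bin 100 x 150 x 60 mm, origin under its centre
- reel: bystander: cardboard reel lying flat, 110 mm in diameter, 28 mm high, origin under its centre

How it is judged:
By the outcome, as a careful person would: the job done as asked, in the order asked, and still so for the second after the job is handed in, while the arm keeps its last pose, push and grip.
It also fails if it takes over 40 s, if anything falls off the work surface, if the arm or the gripper's body presses on something with over 40 N, if the wrist force passes 120 N, or if a joint passes its speed limit or range.

## Working session

There is one attempt and no reset: what is moved stays moved. The work goes in short steps, Python scripts to look and compute and a tool call to move; the robot and the scene stay as the last step left them, time stands still between calls to the robot, and variables do not carry over. Pictures are saved under pics/ and viewed, about 8 in all and at most 12, crops included, and the job is handed in when it is done.

Besides the shell and the picture viewer there is one more tool, called after "Emit:" as a command line: name --argument value ..., lists and objects as JSON in quotes. move_arm: Moves the arm, as the interface text tells. Shift numbers are shares of 0.03 m and turn numbers shares of 4 degrees, none past 1 either way. Its arguments: {"type":"object","properties":{"deltas":{"type":"array"},"grip_force":{"type":"number"}},"required":["deltas"]}

```bash
ls; mkdir -p pics; cat > h.py <<'E'
import numpy as np, cv2
from scipy.spatial.transform import Rotation as R
from bench import ctrl, cams
def pose(s=None):
    s=s or ctrl.get_state(); T=np.eye(4); T[:3,:3]=R.from_rotvec(s["tool_rot"]).as_matrix(); T[:3,3]=s["position"]; return T
def grab(name,fn=None):
    T=pose(); d=cams.get_image(name); d["W"]=d["world_from_camera"] if name!="wrist" else T@np.array(d["tool_from_camera"])
    d["W"]=np.array(d["W"]);d["K"]=np.array(d["K"])
    if fn: cv2.imwrite("pics/"+fn,cv2.cvtColor(d["image"],cv2.COLOR_RGB2BGR))
    return d
def ray(d,u,v):
    k=np.array([d["k1"],0,0,0,0],float)
    p=cv2.undistortPoints(np.array([[[u,v]]],float),d["K"],k)[0,0]
    return d["W"][:3,3], d["W"][:3,:3]@np.array([p[0],p[1],1])
def onz(d,u,v,z):
    o,r=ray(d,u,v); return o+r*(z-o[2])/r[2]
def tri(rays):
    A=np.zeros((3,3));b=np.zeros(3)
    for o,r in rays:
        r=r/np.linalg.norm(r);P=np.eye(3)-np.outer(r,r);A+=P;b+=P@o
    x=np.linalg.solve(A,b); return x,[np.linalg.norm((np.eye(3)-np.outer(r,r)/(r@r))@(x-o)) for o,r in rays]
def proj(d,p):
    c=np.linalg.inv(d["W"])@np.append(p,1); q=c[:2]/c[2]; q=q*(1+d["k1"]*(q@q)); return d["K"][:2,:2]@q+d["K"][:2,2]
E
python3 - <<'E'
from h import *
print(ctrl.get_state(), ctrl.tcp_to_tips)
for n in("scene","top"):
    d=grab(n,n+"0.png"); print(n,d["W"].round(3).tolist(),d["K"].tolist(),d["k1"])
E
```

```text
pics
{'time': 0.0, 'joint_positions': array([-1.13989079,  0.32185876, -0.07012256,  1.45168972,  0.02261801,
        1.37079217, -0.05692215]), 'qd': array([-9.74041349e-04, -1.34749551e-03, -6.19558219e-04, -2.93936188e-05,
       -1.24229344e-04, -3.09984013e-04,  8.00180052e-04]), 'joint_torque': array([-8.11367518e-04, -4.91282129e+01, -4.04546158e-01, -3.12546766e+01,
       -6.38746982e-02,  4.33170993e-02,  1.83386792e-04]), 'position': array([0.26296539, 0.59386521, 0.24343117]), 'tool_rot': array([-6.49850524e-01, -3.07333466e+00,  3.04150386e-03]), 'ft_force': array([ 0.39491712, -0.74548887, -0.34901616]), 'torque': array([-0.00992391, -0.0613338 , -0.02097936]), 'grip_width': 1.0036164560945848} 0.022
scene [[-0.562, 0.621, -0.547, 0.995], [0.827, 0.433, -0.358, 0.267], [0.015, -0.653, -0.757, 0.743], [0.0, 0.0, 0.0, 1.0]] [[434.8087035412568, 0.0, 325.1661152908867], [0.0, 434.8087035412568, 239.5124920753778], [0.0, 0.0, 1.0]] 0.009729691911796358
top [[0.009, -0.992, 0.126, 0.387], [-1.0, -0.009, 0.004, -0.025], [-0.003, -0.126, -0.992, 1.312], [0.0, 0.0, 0.0, 1.0]] [[478.4796828134736, 0.0, 317.73250422468254], [0.0, 478.4796828134736, 241.32489331783927], [0.0, 0.0, 1.0]] -0.07775160296149757
```

View pics/scene0.png

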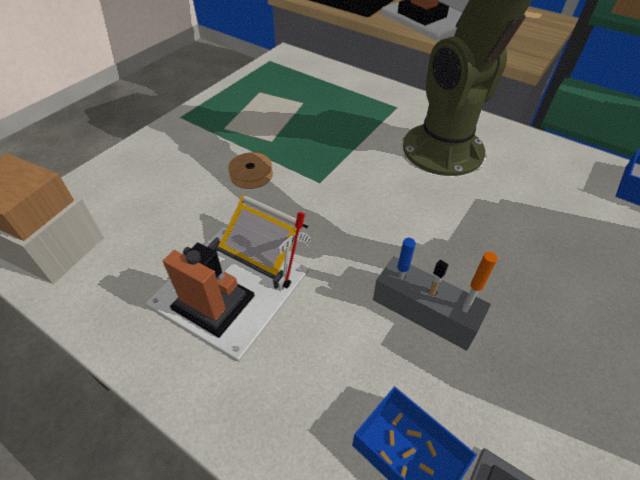

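View pics/top0.png

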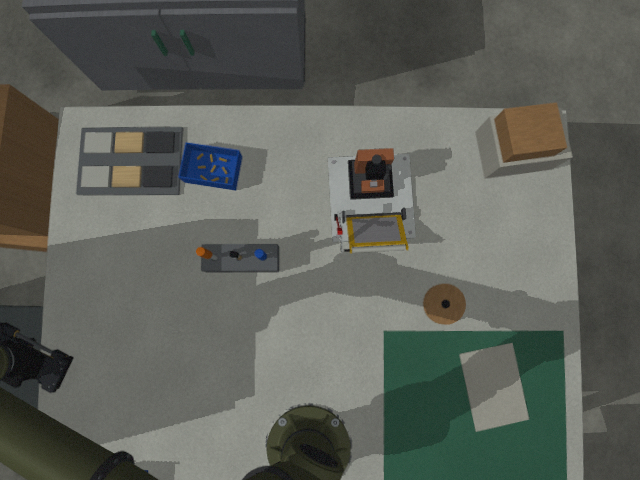

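The scene view shows the orange stick at (484,271), the flap at about (262,235) and the red arm at (295,250). The top view shows the stick at (203,252) and the flap at (377,230). Next I'll zoom in on the stand and triangulate the stick.

```bash
python3 - <<'E'
from h import *
D={n:grab(n) for n in("scene","top")}
ends={}
for n,d in D.items():
    h=cv2.cvtColor(d["image"],cv2.COLOR_RGB2HSV)
    m=cv2.inRange(h,(8,200,120),(18,255,255))
    N,l,st,c=cv2.connectedComponentsWithStats(m)
    box=(455,240,510,310) if n=="scene" else (185,235,225,270)
    for i in range(1,N):
        if st[i,4]>15 and box[0]<c[i][0]<box[2] and box[1]<c[i][1]<box[3]:
            ys,xs=np.where(l==i); p=np.c_[xs,ys].astype(float); r=cv2.minAreaRect(p.astype(np.float32)); print(n,st[i],c[i],r)
            ends[n]=c[i]
x,e=tri([ray(D[n],*ends[n]) for n in D]); print("handle c",x,e)
def crop(d,x,y,w,s): return cv2.resize(d["image"][y:y+w,x:x+w],None,fx=s,fy=s,interpolation=cv2.INTER_CUBIC)
a=crop(D["scene"],200,185,120,400/120); b=crop(D["top"],320,145,100,4)
cv2.imwrite("pics/c1.png",cv2.cvtColor(np.hstack([a,b[:400]]),cv2.COLOR_RGB2BGR))
E
```

```text
scene [478 252  19  38 200] [488.265 265.9  ] ((487.609130859375, 271.0486755371094), (12.686328887939453, 38.69619369506836), 10.007980346679688)
top [196 248   9   8  53] [200.28301887 251.1509434 ] ((200.0, 251.5), (7.0, 8.0), 90.0)
handle c [0.50193262 0.25342394 0.20189778] [np.float64(0.0013865141049010494), np.float64(0.001386514104901012)]
```

View pics/c1.png

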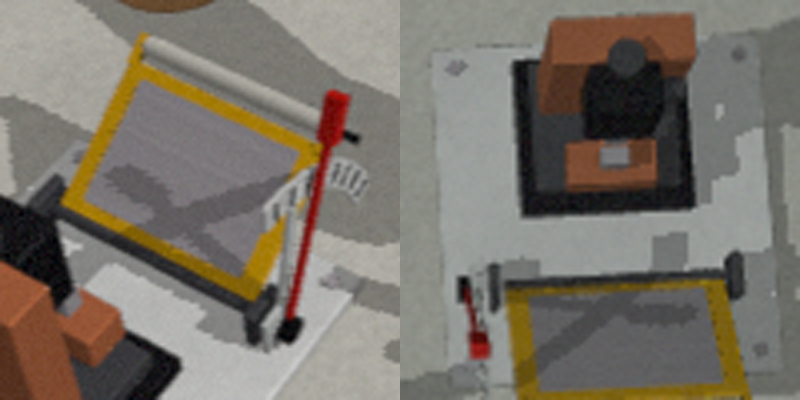

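The crop shows the flap's roller running in the scene view from (244,199) to about (297,219), with the pin right of it. The red arm runs from its hub at (287,282) to its tip at (301,213). In the top view the plate corners are at (327,157), (411,154), (415,238) and (331,241).

```bash
cat > st.py <<'E'
from h import *
def stand(d):
    c=[onz(d,*p,0.012)[:2] for p in [(327.5,157),(411.3,153.8),(415,238),(331,241)]]  # +x+y, +x-y, -x-y, -x+y
    loc=np.array([(175,115),(175,-115),(-65,-115),(-65,115)])/1000
    c=np.array(c); a=loc-loc.mean(0); b=c-c.mean(0)
    th=np.arctan2((a[:,0]*b[:,1]-a[:,1]*b[:,0]).sum(),(a*b).sum())
    S=np.eye(4); S[:2,:2]=[[np.cos(th),-np.sin(th)],[np.sin(th),np.cos(th)]]; S[:2,3]=c.mean(0)-S[:2,:2]@loc.mean(0)
    res=c-(loc@S[:2,:2].T+S[:2,3]); return S,th,c,res
def ony(d,S,p,y):
    o,r=ray(d,*p); n=S[:3,1]; P=o+r*((n@(S[:3,3]+y*n-o))/(n@r)); return (np.linalg.inv(S)@np.append(P,1))[:3]
E
python3 - <<'E'
from st import *
t=grab("top");s=grab("scene")
S,th,c,res=stand(t); print(S[:2,3],th,c.round(3).tolist(),(res*1e3).round(1).tolist())
# red in both
for n,d,b in(("scene",s,(280,205,310,285)),("top",t,(333,212,346,238))):
    h=cv2.cvtColor(d["image"],cv2.COLOR_RGB2HSV); m=cv2.inRange(h,(0,170,70),(6,255,255))|cv2.inRange(h,(174,170,70),(180,255,255))
    ys,xs=np.where(m[b[1]:b[3],b[0]:b[2]]); xs=xs+b[0];ys=ys+b[1]; print(n,len(xs),xs.min(),xs.max(),ys.min(),ys.max(),"top px",xs[ys==ys.min()].mean(),"bot",xs[ys==ys.max()].mean())
    vs=range(ys.min(),ys.max()+1,6)
    for v in vs:
        if (ys==v).any():
            q=ony(s,S,(xs[ys==v].mean(),v),.101) if n=="scene" else None
            if q is not None: print(v,q.round(4),"rad",np.hypot(q[0],q[2]-.025).round(4),"ang",(np.arctan2(q[2]-.025,-q[0])-.6).round(3))
for p,y in(((243.5,199),-.068),((297,219),.068),((305.5,226.5),.085)):
    q=ony(s,S,p,y); print("roller",q.round(4),np.hypot(q[0],q[2]-.025),np.arctan2(q[2]-.025,-q[0])-.6)
print("stick top", onz(t,200.3,251.2,.22), onz(t,200.3,251.2,.2))
E
```

```text
[ 0.62191277 -0.16954906] 0.04124503767718112 [[0.79, -0.045], [0.802, -0.281], [0.563, -0.287], [0.552, -0.056]] [[-1.9, 2.5], [0.6, -3.9], [1.0, 0.2], [0.2, 1.3]]
scene 200 286 304 212 280 top px 299.5 bot 286.5
212 [-0.0537  0.101   0.1851] rad 0.1688 ang 0.647
218 [-0.0545  0.101   0.1689] rad 0.1538 ang 0.609
224 [-0.0505  0.101   0.1564] rad 0.1408 ang 0.604
230 [-0.045   0.101   0.1452] rad 0.1283 ang 0.613
236 [-0.0378  0.101   0.1353] rad 0.1166 ang 0.641
242 [-0.0336  0.101   0.1222] rad 0.1029 ang 0.638
248 [-0.0294  0.101   0.1089] rad 0.0889 ang 0.634
254 [-0.0235  0.101   0.097 ] rad 0.0758 ang 0.656
260 [-0.0175  0.101   0.0849] rad 0.0625 ang 0.686
266 [-0.013  0.101  0.071] rad 0.0478 ang 0.695
272 [-0.0069  0.101   0.0585] rad 0.0342 ang 0.768
278 [-0.0007  0.101   0.0459] rad 0.0209 ang 0.938
top 29 336 341 218 233 top px 336.0 bot 339.5
roller [-0.0887 -0.068   0.1011] 0.11687271006253637 0.10957856239797337
roller [-0.09    0.068   0.1159] 0.12795492171974085 0.19017556710581918
roller [-0.0943  0.085   0.1   ] 0.12048273368000434 0.07183716682830033
stick top [0.49961576 0.25019141 0.22      ] [0.50168294 0.25523827 0.2       ]
```

Emit:
move_arm --deltas '[{"linear": [0, 0, -0.2], "turn": [0, 0, 1], "claw": 0}, {"linear": [0, 0, -0.2], "turn": [0, 0, 1], "claw": 0}, {"linear": [0, 0, -0.2], "turn": [0, 0, 1], "claw": 0}, {"linear": [0, 0, -0.2], "turn": [0, 0, 1], "claw": 0}, {"linear": [0, 0, -0.2], "turn": [0, 0, 1], "claw": 0}, {"linear": [0, 0, -0.2], "turn": [0, 0, 1], "claw": 0}, {"linear": [0, 0, -0.2], "turn": [0, 0, 1], "claw": 0}, {"linear": [0, 0, -0.2], "turn": [0, 0, 1], "claw": 0}, {"linear": [0, 0, -0.2], "turn": [0, 0, 1], "claw": 0}, {"linear": [0, 0, -0.2], "turn": [0, 0, 1], "claw": 0}, {"linear": [0, 0, -0.2], "turn": [0, 0, 1], "claw": 0}, {"linear": [0, 0, -0.2], "turn": [0, 0, 1], "claw": 0}, {"linear": [0, 0, -0.2], "turn": [0, 0, 1], "claw": 0}, {"linear": [0, 0, -0.2], "turn": [0, 0, 1], "claw": 0}, {"linear": [0, 0, -0.2], "turn": [0, 0, 1], "claw": 0}, {"linear": [0, 0, -0.2], "turn": [0, 0, 1], "claw": 0}, {"linear": [0, 0, 0], "turn": [0, 0, 0.5], "claw": 0}, {"linear": [0, 0, 0], "turn": [0, 0, 0], "claw": 0}]'

```text
time: 1.8
position: [0.2632, 0.5945, 0.341]
tool_rot: [-2.22, -2.223, -0.001]
ft_force: [-0.4, 0.7, -0.5]
grip_width: 0.996
```

```bash
cat > go.py <<'E'
import sys; from h import *
T=pose(); p=np.array([float(a) for a in sys.argv[1:4]]); d=T[:3,:3].T@(p-T[:3,3]); s=ctrl.get_state()
print("t",s["time"],"pos",T[:3,3].round(4),"R",T[:3,:3].round(3).tolist(),"units",(d/.03).round(2),"F",s["ft_force"].round(1),"w",s["grip_width"].round(3),"q",s["joint_positions"].round(2))
E
python3 go.py .5 .252 .33
```

```text
Traceback (most recent call last):
  File "go.py", line 3, in <module>
    print("t",s["time"],"pos",T[:3,3].round(4),"R",T[:3,:3].round(3).tolist(),"units",(d/.03).round(2),"F",s["ft_force"].round(1),"w",s["grip_width"].round(3),"q",s["joint_positions"].round(2))
                                                                                                                                      ^^^^^^^^^^^^^^^^^^^^^
AttributeError: 'float' object has no attribute 'round'
```

Emit:
move_arm --deltas '[{"linear": [-0.95, 0.66, 0], "turn": [0, 0, 0], "claw": 0}, {"linear": [-0.95, 0.66, 0], "turn": [0, 0, 0], "claw": 0}, {"linear": [-0.95, 0.66, 0], "turn": [0, 0, 0], "claw": 0}, {"linear": [-0.95, 0.66, 0], "turn": [0, 0, 0], "claw": 0}, {"linear": [-0.95, 0.66, 0], "turn": [0, 0, 0], "claw": 0}, {"linear": [-0.95, 0.66, 0], "turn": [0, 0, 0], "claw": 0}, {"linear": [-0.95, 0.66, 0], "turn": [0, 0, 0], "claw": 0}, {"linear": [-0.95, 0.66, 0], "turn": [0, 0, 0], "claw": 0}, {"linear": [-0.95, 0.66, 0], "turn": [0, 0, 0], "claw": 0}, {"linear": [-0.95, 0.66, 0], "turn": [0, 0, 0], "claw": 0}, {"linear": [-0.95, 0.66, 0], "turn": [0, 0, 0], "claw": 0}, {"linear": [-0.95, 0.66, 0], "turn": [0, 0, 0], "claw": 0}, {"linear": [0, 0, 0], "turn": [0, 0, 0], "claw": 0}, {"linear": [0, 0, 0], "turn": [0, 0, 0], "claw": 0}]'

```text
time: 2.97
position: [0.5027, 0.2501, 0.3405]
tool_rot: [2.224, 2.218, -0.0]
ft_force: [-0.4, 0.1, -0.1]
grip_width: 0.999
```

```bash
sed -i 's/s\["grip_width"\].round(3)/round(float(s["grip_width"]),3)/' go.py; python3 go.py .5 .252 .33; python3 - <<'E'
from h import *
d=grab("wrist","w1.png"); print(d["W"].round(3).tolist(),d["K"][0,0],d["k1"])
h=cv2.cvtColor(d["image"],cv2.COLOR_RGB2HSV); m=cv2.inRange(h,(7,150,60),(20,255,255))
N,l,st,c=cv2.connectedComponentsWithStats(m)
for i in range(1,N):
    if st[i,4]>150: print(st[i],c[i],onz(d,*c[i],.22))
print(proj(d,[.5,.252,.22]))
E
```

```text
t 2.9667 pos [0.5027 0.2501 0.3405] R [[0.002, 1.0, 0.0], [1.0, -0.002, -0.0], [-0.0, 0.0, -1.0]] units [ 0.06 -0.09  0.35] F [-0.4  0.1 -0.1] w 0.999 q [-0.83  0.1   0.35  1.53 -0.03  1.52 -0.48]
[[1.0, -0.002, -0.0, 0.503], [-0.002, -0.967, -0.255, 0.319], [0.0, 0.255, -0.967, 0.481], [0.0, 0.0, 0.0, 1.0]] 339.7982121155347 -0.036393665410869615
[304 210  26  41 861] [316.7804878  230.62485482] [0.49959796 0.25640575 0.22      ]
[317.31505623 236.03354391]
```

View pics/w1.png

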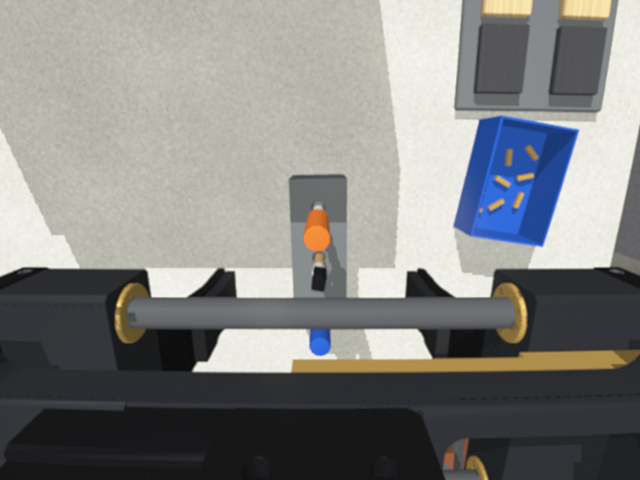

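The wrist view shows the stick's top disc at (317,238), so the stick stands at about (0.500, 0.251), which agrees with the other cameras. The holder row runs along y and the jaws open along x, so the neighbouring tools are clear. I'll go down and grip.

Emit:
move_arm --deltas '[{"linear": [0.03, -0.09, 0.75], "turn": [0, 0, 0], "claw": 0}, {"linear": [0, 0, 0.75], "turn": [0, 0, 0], "claw": 0}, {"linear": [0, 0, 0.75], "turn": [0, 0, 0], "claw": 0}, {"linear": [0, 0, 0.75], "turn": [0, 0, 0], "claw": 0}, {"linear": [0, 0, 0.75], "turn": [0, 0, 0], "claw": 0}, {"linear": [0, 0, 0.75], "turn": [0, 0, 0], "claw": 0}, {"linear": [0, 0, 0.75], "turn": [0, 0, 0], "claw": 0}, {"linear": [0, 0, 0], "turn": [0, 0, 0], "claw": 0}, {"linear": [0, 0, 0], "turn": [0, 0, 0], "claw": 1}, {"linear": [0, 0, 0], "turn": [0, 0, 0], "claw": 1}, {"linear": [0, 0, 0], "turn": [0, 0, 0], "claw": 1}, {"linear": [0, 0, 0], "turn": [0, 0, 0], "claw": 1}, {"linear": [0, 0, 0], "turn": [0, 0, 0], "claw": 1}, {"linear": [0, 0, 0], "turn": [0, 0, 0], "claw": 1}, {"linear": [0, 0, 0], "turn": [0, 0, 0], "claw": 1}, {"linear": [0, 0, 0], "turn": [0, 0, 0], "claw": 1}, {"linear": [0, 0, 0], "turn": [0, 0, 0], "claw": 1}]' --grip_force 45

```text
time: 4.43
position: [0.4988, 0.2537, 0.1831]
tool_rot: [2.219, 2.224, 0.0]
ft_force: [0.2, 0.2, -0.0]
grip_width: 0.404
```

Emit:
move_arm --deltas '[{"linear": [0, 0, 0], "turn": [0, 0, 0], "claw": 1}, {"linear": [0, 0, 0], "turn": [0, 0, 0], "claw": 1}, {"linear": [0, 0, 0], "turn": [0, 0, 0], "claw": 1}, {"linear": [0, 0, 0], "turn": [0, 0, 0], "claw": 1}, {"linear": [0, 0, 0], "turn": [0, 0, 0], "claw": 1}, {"linear": [0, 0, 0], "turn": [0, 0, 0], "claw": 1}]'

```text
time: 4.93
position: [0.4988, 0.2537, 0.1831]
tool_rot: [2.219, 2.224, 0.0]
ft_force: [0.8, -0.4, -0.7]
grip_width: 0.247
```

```bash
python3 go.py .5 .252 .3
```

```text
t 4.9333 pos [0.4988 0.2537 0.1831] R [[-0.002, 1.0, 0.0], [1.0, 0.002, -0.0], [-0.0, 0.0, -1.0]] units [-0.06  0.04 -3.9 ] F [ 0.8 -0.4 -0.7] w 0.247 q [-0.83  0.17  0.34  1.77 -0.06  1.21 -0.46]
```

Emit:
move_arm --deltas '[{"linear": [0, 0, -0.4], "turn": [0, 0, 0], "claw": 1}, {"linear": [0, 0, -0.6], "turn": [0, 0, 0], "claw": 1}, {"linear": [0, 0, -0.8], "turn": [0, 0, 0], "claw": 1}, {"linear": [0, 0, -0.8], "turn": [0, 0, 0], "claw": 1}, {"linear": [0, 0, -0.8], "turn": [0, 0, 0], "claw": 1}, {"linear": [0, 0, -0.8], "turn": [0, 0, 0], "claw": 1}, {"linear": [0, 0, -0.8], "turn": [0, 0, 0], "claw": 1}, {"linear": [0, 0, -0.8], "turn": [0, 0, 0], "claw": 1}, {"linear": [0, 0, -0.5], "turn": [0, 0, 0], "claw": 1}, {"linear": [0, 0, 0], "turn": [0, 0, 0], "claw": 1}]'

```text
time: 5.77
position: [0.4999, 0.2542, 0.3767]
tool_rot: [2.218, 2.223, 0.011]
ft_force: [0.2, -0.8, -0.4]
grip_width: 0.245
```

Emit:
move_arm --deltas '[{"linear": [-0.5, -0.06, 0], "turn": [0, 0, 0], "claw": 1}, {"linear": [-0.8, -0.06, 0], "turn": [0, 0, 0], "claw": 1}, {"linear": [-0.8, -0.06, 0], "turn": [0, 0, 0], "claw": 1}, {"linear": [-0.8, -0.06, 0], "turn": [0, 0, 0], "claw": 1}, {"linear": [-0.8, -0.06, 0], "turn": [0, 0, 0], "claw": 1}, {"linear": [-0.8, -0.06, 0], "turn": [0, 0, 0], "claw": 1}, {"linear": [-0.8, -0.06, 0], "turn": [0, 0, 0], "claw": 1}, {"linear": [-0.8, -0.06, 0], "turn": [0, 0, 0], "claw": 1}, {"linear": [-0.8, -0.06, 0], "turn": [0, 0, 0], "claw": 1}, {"linear": [-0.8, -0.06, 0], "turn": [0, 0, 0], "claw": 1}, {"linear": [-0.8, -0.06, 0], "turn": [0, 0, 0], "claw": 1}, {"linear": [-0.8, -0.06, 0], "turn": [0, 0, 0], "claw": 1}, {"linear": [-0.8, -0.06, 0], "turn": [0, 0, 0], "claw": 1}, {"linear": [-0.8, -0.06, 0], "turn": [0, 0, 0], "claw": 1}, {"linear": [-0.8, -0.06, 0], "turn": [0, 0, 0], "claw": 1}, {"linear": [-0.8, -0.06, 0], "turn": [0, 0, 0], "claw": 1}, {"linear": [-0.8, -0.06, 0], "turn": [0, 0, 0], "claw": 1}, {"linear": [-0.8, -0.06, 0], "turn": [0, 0, 0], "claw": 1}, {"linear": [-0.4, 0, 0], "turn": [0, 0, 0], "claw": 1}, {"linear": [0, 0, 0], "turn": [0, 0, 0], "claw": 1}]'

```text
time: 7.43
position: [0.4647, -0.1857, 0.3705]
tool_rot: [-2.226, -2.215, 0.004]
ft_force: [-0.7, -0.1, -2.3]
grip_width: 0.245
```

```bash
python3 go.py .472 -.176 .23; python3 - <<'E'
from h import *
grab("scene","s2.png")
E
```

```text
t 7.4333 pos [ 0.4647 -0.1857  0.3705] R [[0.005, 1.0, -0.003], [1.0, -0.005, -0.0], [-0.0, -0.003, -1.0]] units [0.33 0.25 4.68] F [-0.7 -0.1 -2.3] w 0.245 q [-0.49 -0.08  0.78  1.62  0.05  1.58  0.28]
```

View pics/s2.png

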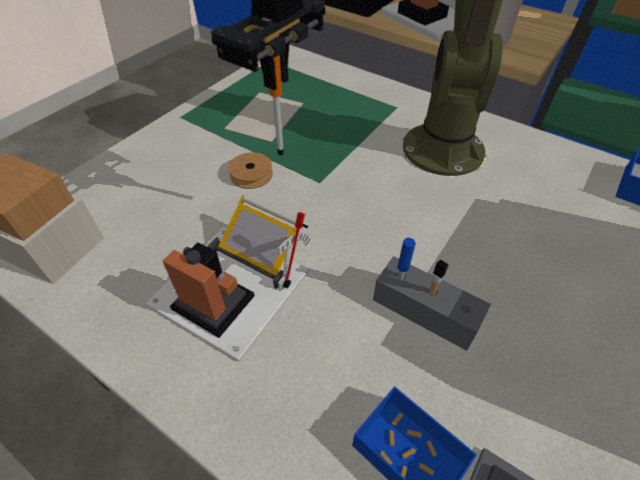

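The stick is firmly held with its tip at (281,152), and everything else is unchanged. I'll descend in front of the roller and push part of the way.

Emit:
move_arm --deltas '[{"linear": [0.08, 0.06, 0.5], "turn": [0, 0, 0], "claw": 1}, {"linear": [0.08, 0.06, 0.8], "turn": [0, 0, 0], "claw": 1}, {"linear": [0.08, 0.06, 0.8], "turn": [0, 0, 0], "claw": 1}, {"linear": [0, 0, 0.8], "turn": [0, 0, 0], "claw": 1}, {"linear": [0, 0, 0.8], "turn": [0, 0, 0], "claw": 1}, {"linear": [0, 0, 0.6], "turn": [0, 0, 0], "claw": 1}, {"linear": [0, 0, 0.2], "turn": [0, 0, 0], "claw": 1}, {"linear": [0, 0, 0], "turn": [0, 0, 0], "claw": 1}, {"linear": [0, 0.3, 0], "turn": [0, 0, 0], "claw": 1}, {"linear": [0, 0.3, 0], "turn": [0, 0, 0], "claw": 1}, {"linear": [0, 0.3, 0], "turn": [0, 0, 0], "claw": 1}, {"linear": [0, 0.3, 0], "turn": [0, 0, 0], "claw": 1}, {"linear": [0, 0.2, 0], "turn": [0, 0, 0], "claw": 1}, {"linear": [0, 0.2, 0], "turn": [0, 0, 0], "claw": 1}, {"linear": [0, 0.2, 0], "turn": [0, 0, 0], "claw": 1}, {"linear": [0, 0.2, 0], "turn": [0, 0, 0], "claw": 1}, {"linear": [0, 0.2, 0], "turn": [0, 0, 0], "claw": 1}, {"linear": [0, 0.2, 0], "turn": [0, 0, 0], "claw": 1}, {"linear": [0, 0.1, 0], "turn": [0, 0, 0], "claw": 1}, {"linear": [0, 0, 0], "turn": [0, 0, 0], "claw": 1}]'

```text
time: 9.15
position: [0.5488, -0.174, 0.2372]
tool_rot: [2.218, 2.223, 0.0]
ft_force: [-1.4, 0.1, -1.8]
grip_width: 0.242
```

```bash
python3 go.py .56 -.176 .236; python3 - <<'E'
from h import *
a=[grab(n)["image"] for n in("scene","top")]
c=lambda i,x,y,w,h,s:cv2.resize(i[y:y+h,x:x+w],None,fx=s,fy=s,interpolation=cv2.INTER_CUBIC)
cv2.imwrite("pics/c3.png",cv2.cvtColor(np.hstack([c(a[0],210,150,125,150,4),c(a[1],325,195,75,150,4)]),cv2.COLOR_RGB2BGR))
E
```

```text
t 9.15 pos [ 0.5488 -0.174   0.2372] R [[-0.002, 1.0, 0.001], [1.0, 0.002, -0.001], [-0.001, 0.001, -1.0]] units [-0.07  0.37  0.04] F [-1.4  0.1 -1.8] w 0.242 q [-0.44  0.2   0.8   1.68 -0.15  1.32  0.39]
```

View pics/c3.png

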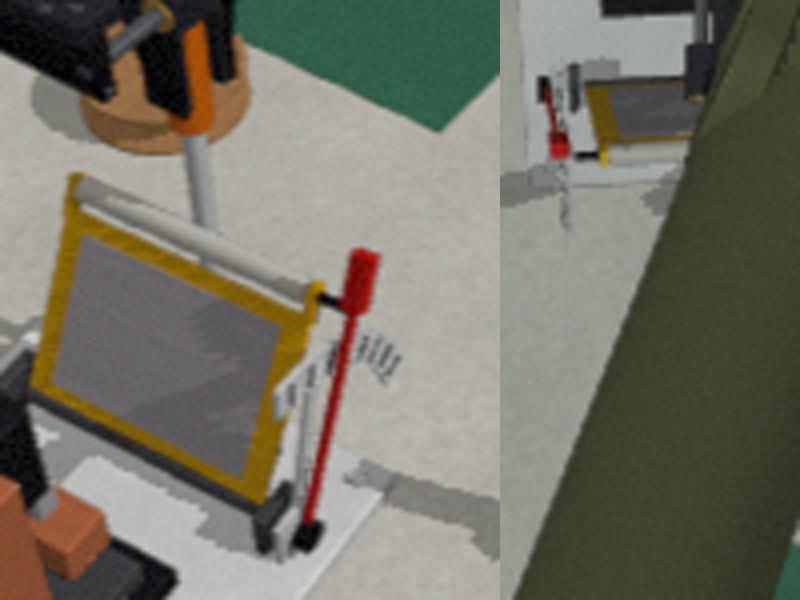

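The flap is rising on the roller. In the scene crop the pin at (328,297) is still to the left of the red arm's block at (358,285). The wrist camera should look almost straight down on the red arm, which suits a finer comparison.

```bash
python3 - <<'E'
from st import *
d=grab("wrist","w4.png"); np.save("w4.npy",d["W"])
S,*_=stand(grab("top")); np.save("S.npy",S); print(S.round(3).tolist())
for y,r,s in((.101,.15,1.15),(.101,0,1),(0.068,.12,1.1),(-.068,.12,1.1)):
    p=S@[-r*np.cos(s),y,.025+r*np.sin(s),1]; print(y,r,p[:3].round(3),proj(d,p[:3]).round())
E
```

```text
[[0.999, -0.041, 0.0, 0.622], [0.041, 0.999, 0.0, -0.17], [0.0, 0.0, 1.0, 0.0], [0.0, 0.0, 0.0, 1.0]]
0.101 0.15 [ 0.557 -0.071  0.162] [336.  89.]
0.101 0 [ 0.618 -0.069  0.025] [392. 111.]
0.068 0.12 [ 0.565 -0.104  0.132] [345. 147.]
-0.068 0.12 [ 0.57  -0.24   0.132] [349. 322.]
```

View pics/w4.png

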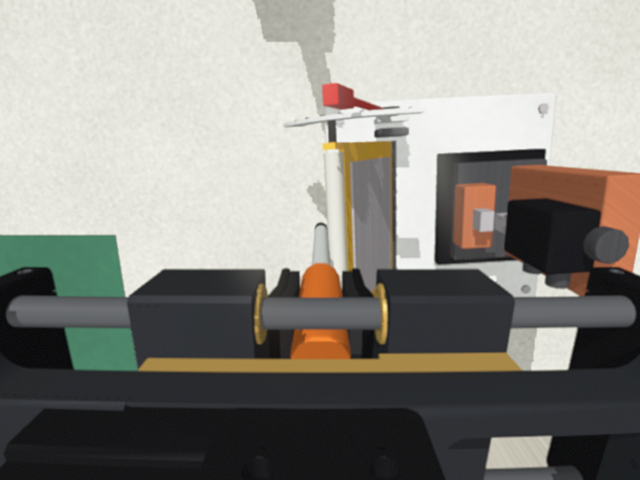

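In the wrist view the roller's far end is at (332,150), the pin at (332,130) and the red block at (323–355, 84–108), with its arm running down to about (400,108). I'll zoom in on this.

```bash
python3 - <<'E'
import cv2
i=cv2.imread("pics/w4.png")[75:195,280:440]
cv2.imwrite("pics/c5.png",cv2.resize(i,None,fx=5,fy=5,interpolation=cv2.INTER_CUBIC))
E
```

```text
(no output)
```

View pics/c5.png

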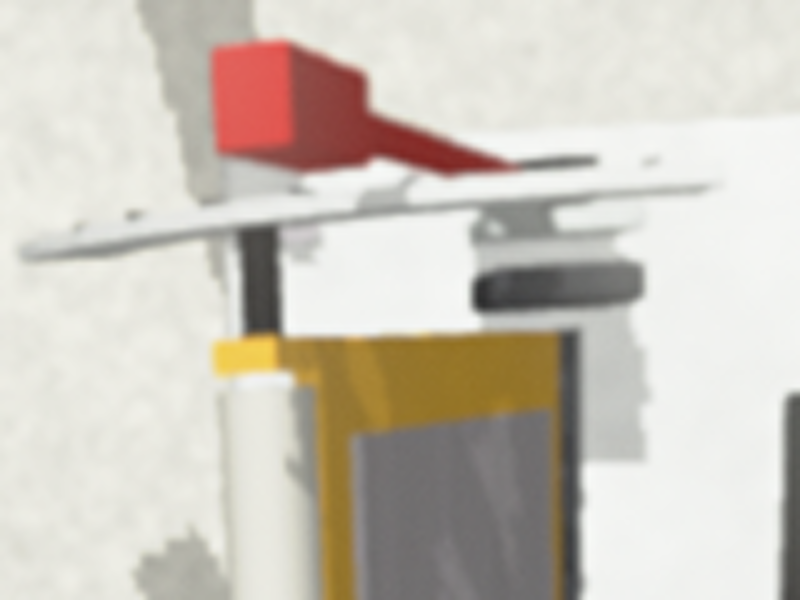

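```bash
cat > ang.py <<'E'
from h import *
from scipy.optimize import brentq
S=np.load("S.npy")
def solve(d,u,y,r,S=S):
    f=lambda a:proj(d,(S@[-r*np.cos(a+.6),y,.025+r*np.sin(a+.6),1])[:3])
    a=brentq(lambda a:f(a)[0]-u,-.1,1.0); return round(a,3),f(a).round(1)
E
python3 - <<'E'
from ang import *
d=grab("wrist"); d["W"]=np.load("w4.npy")
for dx in(-.003,0,.003):
    S2=S.copy(); S2[0,3]+=dx
    print(dx,"mark",solve(d,330.8,.101,.15,S2),"pin",solve(d,332.2,.083,.12,S2),"roller",solve(d,333.6,.064,.12,S2))
s=S@[-.12*np.cos(1.1),0,.1,1]; sh=np.linalg.inv(S)@[.5488,-.174,.1,1]; print("shaft x_s",sh, "flap from shaft", np.arccos((-sh[0]-.013)/.12)-.6)
E
```

```text
-0.003 mark (0.55, array([330.8,  89.5])) pin (0.448, array([332.2, 124.9])) roller (0.452, array([333.6, 152.8]))
0 mark (0.528, array([330.8,  90.1])) pin (0.419, array([332.2, 125.2])) roller (0.423, array([333.6, 152.9]))
0.003 mark (0.506, array([330.8,  90.7])) pin (0.39, array([332.2, 125.6])) roller (0.394, array([333.6, 153.1]))
shaft x_s [-0.07323412 -0.00143247  0.1         1.        ] flap from shaft 0.4449433093613794
```

Emit:
move_arm --deltas '[{"linear": [0, 0.12, 0], "turn": [0, 0, 0], "claw": 1}, {"linear": [0, 0.12, 0], "turn": [0, 0, 0], "claw": 1}, {"linear": [0, 0.11, 0], "turn": [0, 0, 0], "claw": 1}, {"linear": [0, 0, 0], "turn": [0, 0, 0], "claw": 1}, {"linear": [0, 0, 0], "turn": [0, 0, 0], "claw": 1}, {"linear": [0, 0, 0], "turn": [0, 0, 0], "claw": 1}]'

```text
time: 9.9
position: [0.5582, -0.1739, 0.237]
tool_rot: [-2.219, -2.224, 0.0]
ft_force: [-0.6, 0.6, -0.1]
grip_width: 0.239
```

```bash
python3 go.py .56 -.176 .236; python3 - <<'E'
from h import *
d=grab("wrist"); np.save("w6.npy",d["W"]); a=d["image"][75:195,280:440]
s=grab("scene")["image"][185:305,240:320]
cv2.imwrite("pics/c6.png",cv2.cvtColor(np.hstack([cv2.resize(a,None,fx=3.3,fy=3.3,interpolation=3)[:396,:528],cv2.resize(s,(264,396),interpolation=3)]),cv2.COLOR_RGB2BGR))
E
```

```text
t 9.9 pos [ 0.5582 -0.1739  0.237 ] R [[-0.002, 1.0, -0.0], [1.0, 0.002, -0.0], [-0.0, -0.0, -1.0]] units [-0.07  0.06  0.03] F [-0.6  0.6 -0.1] w 0.239 q [-0.43  0.23  0.8   1.66 -0.17  1.33  0.4 ]
```

View pics/c6.png

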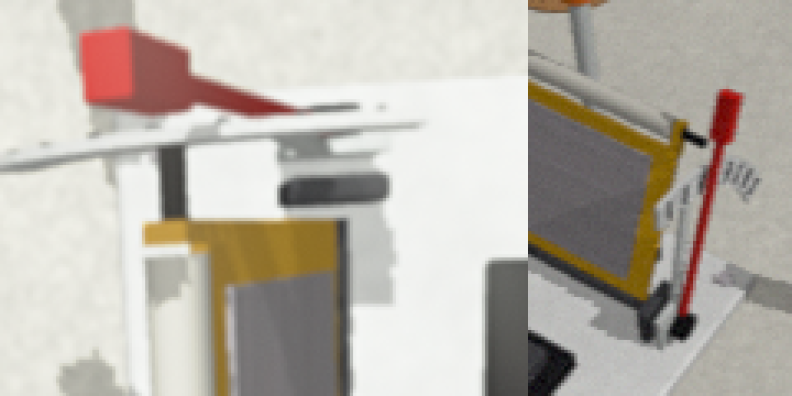

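The mark's face centre is now at about (312.6, 95.4), the pin at (332.6, 131) and the roller at (334, 157).

```bash
python3 - <<'E'
from ang import *
d=grab("wrist"); d["W"]=np.load("w6.npy")
print("mark",solve(d,312.6,.101,.15),"pin",solve(d,332.6,.083,.12),"roller",solve(d,333.9,.064,.12))
E
```

```text
mark (0.524, array([312.6,  90.7])) pin (0.518, array([332.6, 124.5])) roller (0.521, array([333.9, 152.9]))
```

```bash
python3 - <<'E'
from st import *
S=np.load("S.npy"); d=grab("scene"); h=cv2.cvtColor(d["image"],cv2.COLOR_RGB2HSV); b=(280,205,310,285)
m=cv2.inRange(h,(0,170,70),(6,255,255))|cv2.inRange(h,(174,170,70),(180,255,255)); m[:205]=0;m[285:]=0;m[:,:280]=0;m[:,310:]=0
k=h[:,:,2]<60; k[:220]=0;k[234:]=0;k[:,:285]=0;k[:,300:]=0
ys,xs=np.where(k); print("pin px",len(xs),list(zip(xs,ys)))
pol=lambda q:(np.hypot(q[0],q[2]-.025).round(4),(np.arctan2(q[2]-.025,-q[0])-.6).round(3))
for v in(224,230,236,242): 
    xx=np.where(m[v])[0]; print("arm",v,pol(ony(d,S,(xx.mean(),v),.101)))
for y in(.078,.085,.09): print("pin",y,pol(ony(d,S,(xs.mean(),ys.mean()),y)))
E
```

```text
pin px 16 [(np.int64(287), np.int64(224)), (np.int64(287), np.int64(225)), (np.int64(288), np.int64(225)), (np.int64(287), np.int64(226)), (np.int64(288), np.int64(226)), (np.int64(289), np.int64(226)), (np.int64(290), np.int64(226)), (np.int64(291), np.int64(226)), (np.int64(289), np.int64(227)), (np.int64(290), np.int64(227)), (np.int64(291), np.int64(227)), (np.int64(292), np.int64(227)), (np.int64(293), np.int64(227)), (np.int64(291), np.int64(228)), (np.int64(292), np.int64(228)), (np.int64(293), np.int64(228))]
arm 224 (np.float64(0.1416), np.float64(0.618))
arm 230 (np.float64(0.1283), np.float64(0.613))
arm 236 (np.float64(0.1166), np.float64(0.641))
arm 242 (np.float64(0.1029), np.float64(0.638))
pin 0.078 (np.float64(0.1214), np.float64(0.523))
pin 0.085 (np.float64(0.1294), np.float64(0.628))
pin 0.09 (np.float64(0.1359), np.float64(0.695))
```

The wrist camera puts the mark at 0.524–0.528 and the flap at 0.518–0.521. I'll check the hold is steady over half a second, then hand in.

Emit:
move_arm --deltas '[{"linear": [0, 0.01, 0], "turn": [0, 0, 0], "claw": 1}, {"linear": [0, 0, 0], "turn": [0, 0, 0], "claw": 1}, {"linear": [0, 0, 0], "turn": [0, 0, 0], "claw": 1}, {"linear": [0, 0, 0], "turn": [0, 0, 0], "claw": 1}, {"linear": [0, 0, 0], "turn": [0, 0, 0], "claw": 1}, {"linear": [0, 0, 0], "turn": [0, 0, 0], "claw": 1}]'

```text
time: 10.6
position: [0.5585, -0.1739, 0.237]
tool_rot: [-2.219, -2.224, -0.0]
ft_force: [-1.7, 0.6, -0.2]
grip_width: 0.244
```

```bash
python3 - <<'E'
from ang import *
d=grab("wrist"); i=d["image"].astype(int); h=cv2.cvtColor(d["image"],cv2.COLOR_RGB2HSV)
xs=np.where(h[131,318:350,2]<110)[0]+318; print("pin cols",xs)
print("pin",solve(d,xs.mean(),.083,.12)); 
m=(h[:,:,1]>150)&((h[:,:,0]<6)|(h[:,:,0]>174)); ys,x=np.where(m[80:112,290:345]); x=x+290
print("red left edge",x.min(), ctrl.get_state()["time"], ctrl.get_state()["position"])
E
```

```text
pin cols [329 330 331 332 333 334 335]
pin (0.517, array([332. , 124.5]))
red left edge 305 10.65 [ 0.55847301 -0.17392463  0.23705002]
```

```bash
python3 -c "
from bench import ctrl
print(ctrl.close_job())"
```

```text
the job is handed in; nothing more can be done
None
```

I pulled the push stick out of the holder and used its shaft on the roller to swing the flap up to the red index. I handed the job in at about 10.7 s, with the arm still gripping the stick and its tip about 64 mm above the bench. The hand-in gave no verdict.

- **Alignment:** by the wrist camera, the flap was at about 0.52 rad and the red index at about 0.525. The flap held steady over the last 0.7 s, and I saw no shift in the index.
- **Forces and grip:** the wrist force readings stayed within about 3 N, and the grip opening matched the handle's 22 mm.
- **Weaker check:** the scene camera's absolute angles came out higher, about 0.61–0.64 for the index. Its flap reading ran from 0.52 to 0.70 depending on where along the pin I assumed it was. That view cannot confirm the match to better than a few hundredths of a radian, so I relied on the wrist camera.
- **Other objects:** the other two tools, the bin and the reel looked unmoved in the full scene view after the lift. I did not check them all again at the end.

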